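# Slide the top printing block off the stack and home on the register board

### The job

Slide the top wooden printing block off the stack, without lifting it, into the channel of the plywood register board next to it, and on until it meets the sprung aluminium stop; press it home there with a brief, definite push of about 8 N, without driving the spring to its end, then let go and leave it lying flat in the channel up against the stop. The other three blocks must stay stacked as they are, and nothing else on the desk may be disturbed.

Things in the scene. Friction and masses are not known exactly. Their poses are not given: they have to be found in the camera images.
- top_mid (a point): Centre (half-way up) of the top block of the stack. It is a flat wooden block with rounded edges, 70 mm along its x, 90 mm along its y and 12 mm thick, 80 g or so, lying flat; its y points along the slide, towards the register board, and its z up. At the start its underside is 36 mm and its top 48 mm above the desk.
- block_2: The second block from the top, same shape and size as the top one; origin at the centre of its underside (24 mm above the desk), so its top is at 36 mm. The blocks lie loosely, not quite square: up to 2 mm and 0.03 rad off one another.
- block_3: The third block, same shape; origin at the centre of its underside, 12 mm above the desk.
- block_4: The bottom block, same shape; origin at the centre of its underside, on the desk.
- jig: The register board, fixed to the desk: plywood, 120 mm along its x, 200 mm along its y (+y is the sliding direction), its top (the bed) 34 mm above the desk; origin at the centre of its underside. Two low dark rails (tops 40 mm above the desk) leave a channel 78 mm wide, centred on the board's x = 0, from y = -55 to +98 mm; from y = -55 to -98 mm they flare to a mouth about 100 mm wide.
- mouth (a point): Middle of the board's -y end, at bed height (y = -100 mm on the board); axes as the board's. The bed here is 2 mm below the underside of the top block. The bottom block stands 8 to 20 mm off this end, up to 6 mm off the centre line and 0.06 rad askew. The block slides with less than 2 N.
- stop_zone (a point): Middle of the zone where the sprung pad may be: board y = +47.5 mm, x = 0, at bed height. An aluminium bar is clamped across the channel by two black knobs (tops 67 mm above the desk); the pad before it, 60 mm wide, 35 to 49 mm above the desk, faces -y. The bar's setting differs each time and is NOT reported: the pad's face is up to 17.5 mm either side of this point along y; find it by feel or sight.
- stop_zone_end (a point): The farthest place the pad's face may be at rest (board y = +65 mm). The pad yields along +y on a spring: it starts to move at 3 N, takes 9 N at 4 mm and meets its hard end at 8 mm (15 N). It is damped (80 N s/m: approach slowly, about 15 mm/s) and follows the block back slowly as it is let go, so ease off slowly.
There are look-alikes about, which are no part of the job. Leave any yellow look-alike of the part that bears top_mid alone. Several things have the shape of the jig; the one meant has the colours described above.

How it is judged:
On the way, in this order (a step that is already met when the one before it is completed fails the run):
1. the top block has been slid off the stack into the channel (y of top_mid in the frame of jig above -0.06 m and x of top_mid in the frame of jig between -0.008 and 0.008 m and angle between top_mid's own z axis and vertical below 0.12 rad), for 0.1 s.
2. the block is pressed home against the sprung pad with at least 4 N (contact force between block_1 and pad_c0 above 4 N), for 0.2 s.
At the end, for the whole second after the job is handed in: The top block lies flat and still on the bed of the register board, in the channel (within 7 mm of its centre line, within 0.1 rad of its direction), its leading edge within about 3.5 mm of the sprung pad, released; the other three blocks are within 5 mm of where they were (y of pad_c0 in the frame of top_mid below 0.0515 m and x of top_mid in the frame of jig between -0.007 and 0.007 m and angle between the y axis of top_mid and the y axis of jig, either way round below 0.1 rad and height (world z) of top_mid between 0.038 and 0.0425 m and angle between top_mid's own z axis and vertical below 0.04 rad and linear speed of block_1 below 0.01 m/s and contact force between the fingers and block_1 below 0.1 N and distance of each of block_2, block_3, block_4 from where it was at the start of the episode below 0.005 m); the robot touches nothing.
It fails at once if the block is lifted (more than 12 mm above its place on the stack) or tipped (height (world z) of top_mid above 0.054 m or angle between top_mid's own z axis and vertical above 0.3 rad).
It fails at once if the block is driven against the stop with more than 20 N (spring at its end) (contact force between block_1 and pad_c0 above 20 N).
It fails at once if one of the other blocks is shifted by more than 8 mm (distance of any of block_2, block_3, block_4 from where it was at the start of the episode above 0.008 m).
It fails at once if another thing on the desk is moved by more than 15 mm (distance of any of baren, gouge, ink_tin, tape, dish, mug, brayer from where it was at the start of the episode above 0.015 m).
It also fails if it takes over 56 s, if anything falls off the work surface, if the arm or the gripper's body presses on something with over 40 N, if the wrist force passes 120 N, or if a joint passes its speed limit or range.

### The arm

A 6-joint arm with a two-finger parallel gripper is mounted at the origin on the work surface. World frame = base frame: x ahead of the robot, y to its left, z up, the work surface at z = 0. Lengths are in m, angles in rad, forces in N, time in s.
With the tool pointing down it reaches from about 0.35 to 0.775 m from the base axis. Payload 7.3 kg.
Tool frame: the origin (TCP) lies between the finger pads; the fingertips stand robot.tcp_to_tips ahead of it and the grasp point (between the pads) lies 2 mm behind it (robot.tcp_to_tips is the distance from the TCP to the fingertips, in m); y points along the fingers, x is the direction in which the jaws open and shut, and the axes are right-handed (so a half turn about y gives the same grasp; the last joint's range is limited). The gripper opens to 92 mm and grips with 3 to 60 N. Pads are 19 mm wide; open, the fingers measure 130 mm over their backs; the gripper's body (75 mm by 190 mm) begins 47 mm behind the grasp point.
Start: joints at [-1.289, 0.342, 1.524, -0, 1.275, -0.146], TCP at [0.218, -0.478, 0.244] pointing down, gripper open.
Joint ranges: [-2.53, 2.53], [-0.77, 2.02], [0.04, 2.7], [-1, 4.14], [0.28, 2.66], [-3.11, 3.11]. Speed limits (rad/s): [2.57, 2.57, 3.14, 3.14, 3.14, 3.14].

### API

Orientations are given as [roll, pitch, yaw] about the fixed x, y, z axes, in that order (R = Rz(yaw) Ry(pitch) Rx(roll)).
In Python, from cell import status, read_camera, get_calibration, robot gives the robot as it stands.
- The arm moves only by the shell command python3 -m creep 'ROWS' [FORCE]. ROWS is JSON, a list of rows, each an object of numbers: "dx", "dy", "dz": the shift along the tool's x, y, z in m; "rx", "ry", "rz": the turn, a rotation vector about the tool's x, y, z in rad; "gripper": the opening, from 0 (shut) to 1 (fully open). A call has 1 to 20 rows; each row is the pose to reach, as a shift and turn from the pose commanded when the call began, along the tool's axes at that moment; what a row does not reach only later rows make up. A row lasts 1/8 s, in which the tool goes at most 62.5 mm and 10.7 degrees, less where a joint would pass 70% of its speed; a pose out of reach is approached as far as the arm can. A call with a gripper value outside its range is refused whole. The fingers move at their own pace and stop on an object; FORCE is the grip in N (left out, the last holds). Time passes only in rows, so rows that repeat a pose let the fingers close. It gives the time, the measured TCP pose, the force and the opening at its end, in the units of the state.
- status.observe(): the state, without advancing time (a new reading comes with each control period).
- read_camera(name): name is "side" or "top"; returns (picture, depth): 400x640x3 uint8, red, green, blue; 400x640 float32, m along the optical axis (not along the pixel's ray), 0 where there is no reading.
- get_calibration(name): a dict with "fx", "fy", "cx", "cy" (pixels), "D" ([k1, k2, p1, p2, k3] as OpenCV has them; the pictures are not rectified), "xyz" and "rotation" of the camera in the world. Camera axes: x right, y down, z forward; pixel columns grow to the right and rows downward; lengths in m; the calibration is good to about 2 mm. A picture is of the moment at which its call begins. get_calibration takes no time and is no camera call.
- robot.hand_in(): hands the job in, once; it reports no verdict.
The state is a dict: "time": time; "qpos": joint angles; "qvel": joint speeds; "joint_efforts": joint torques, N m; "tool_pos": TCP position; "tool_rot": TCP orientation; "contact_force": force on the tool from outside, world axes, zero at the start; "torque": the same for the moment, N m; "opening": finger opening in m.
Only numpy, scipy, OpenCV 4.12 (cv2) and the standard library are available. Lean on these libraries where they do the work, as an engineer would, in place of code of your own. Each camera call takes 0.05 s, during which the arm holds its last target.

## Working session

There is one attempt and no reset: what is moved stays moved. The work goes in short steps, Python scripts to look and compute and a shell command to move; the robot and the scene stay as the last step left them, time stands still between calls to the robot, and variables do not carry over. Pictures are saved under pics/ and viewed, and the job is handed in when it is done.

```bash
ls; mkdir -p pics
python3 - <<'E'
from cell import status, read_camera, get_calibration, robot
import cv2
print(status.observe()); print(robot.tcp_to_tips)
import numpy as np
for n in("side","top"):
    p,d=read_camera(n); cv2.imwrite(f"pics/{n}0.png",p[:,:,::-1]); np.savez(f"pics/{n}0.npz",p=p,d=d); print(n,get_calibration(n))
E
```

```text
pics
{'time': 0.0, 'qpos': array([-1.28901087e+00,  3.42720586e-01,  1.52503776e+00, -1.32402783e-06,
        1.27542285e+00, -1.46029826e-01]), 'qvel': array([ 0.00067952,  0.0004063 , -0.00167803, -0.00167652,  0.0003744 ,
        0.00066942]), 'joint_efforts': array([ 1.34039827e-03, -4.31235552e+01, -2.44218367e+01,  7.18832994e-02,
        5.57386153e-02, -1.29070804e-04]), 'tool_pos': array([ 0.21770781, -0.47729479,  0.24303883]), 'tool_rot': array([-1.57056643,  0.00157182, -1.14298048]), 'contact_force': array([ 0.31387042, -0.61468037, -0.31310294]), 'torque': array([0.01644975, 0.06071821, 0.03241447]), 'opening': 0.09163853989720641}
0.017
side {'fx': 504.5312972527147, 'fy': 504.5312972527147, 'cx': 323.41663389426844, 'cy': 191.4637266461736, 'D': array([-0.02142124,  0.        ,  0.        ,  0.        ,  0.        ]), 'xyz': array([ 0.20635857, -0.51460712,  0.77711644]), 'rotation': array([-2.44400117, -0.01199784, -0.46424857])}
top {'fx': 442.83640580144066, 'fy': 442.83640580144066, 'cx': 322.10938865951226, 'cy': 197.1546163958231, 'D': array([-0.01116208,  0.        ,  0.        ,  0.        ,  0.        ]), 'xyz': array([ 4.19615571e-01, -2.94914930e-04,  8.08413893e-01]), 'rotation': array([-3.03102386,  0.02210009, -1.56265933])}
```

View pics/top0.png

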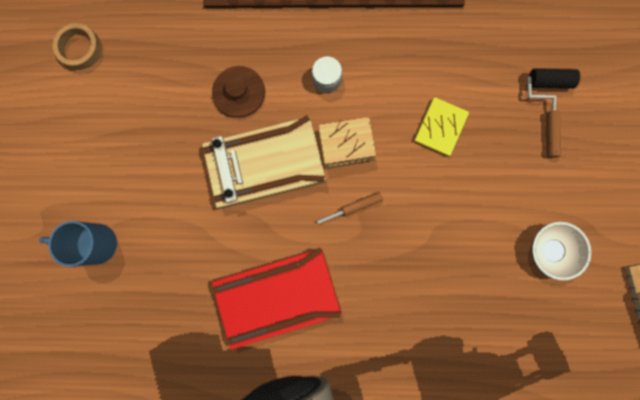

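View pics/side0.png

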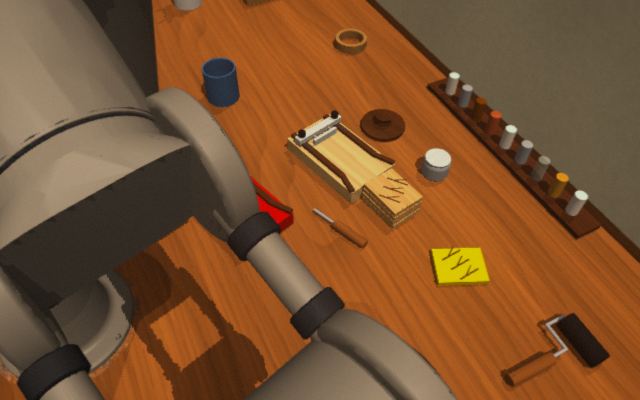

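```bash
cat > h.py <<'E'
import numpy as np, cv2
from scipy.spatial.transform import Rotation as R
from cell import status, read_camera, get_calibration, robot
def KD(n):
    c=get_calibration(n); K=np.array([[c['fx'],0,c['cx']],[0,c['fy'],c['cy']],[0,0,1.]])
    return K,np.array(c['D']),np.array(c['xyz']),R.from_euler('xyz',c['rotation']).as_matrix()
def ray(n,uv,z):
    K,D,t,M=KD(n); u=cv2.undistortPoints(np.float64(uv).reshape(-1,1,2),K,D)[:,0]
    d=np.c_[u,np.ones(len(u))]@M.T
    return t+d*((z-t[2])/d[:,2])[:,None]
def proj(n,P):
    K,D,t,M=KD(n); return cv2.projectPoints((np.float64(P).reshape(-1,3)-t)@M,np.zeros(3),np.zeros(3),K,D)[0][:,0]
def dpt(n,uv,d):
    K,D,t,M=KD(n); uv=np.int32(uv).reshape(-1,2); u=cv2.undistortPoints(np.float64(uv).reshape(-1,1,2),K,D)[:,0]
    return t+(np.c_[u,np.ones(len(u))]*d[uv[:,1],uv[:,0]][:,None])@M.T
def crop(n,p,x0,y0,x1,y1,s,f):
    c=cv2.resize(p[y0:y1,x0:x1,::-1],None,fx=s,fy=s,interpolation=cv2.INTER_CUBIC); cv2.imwrite(f,c)
E
python3 - <<'E'
from h import *
p=np.load('pics/top0.npz')['p'];crop('top',p,190,105,390,225,4,'pics/c_top.png')
p=np.load('pics/side0.npz')['p'];crop('side',p,275,100,435,220,5,'pics/c_side.png')
E
```

```text
(no output)
```

View pics/c_top.png

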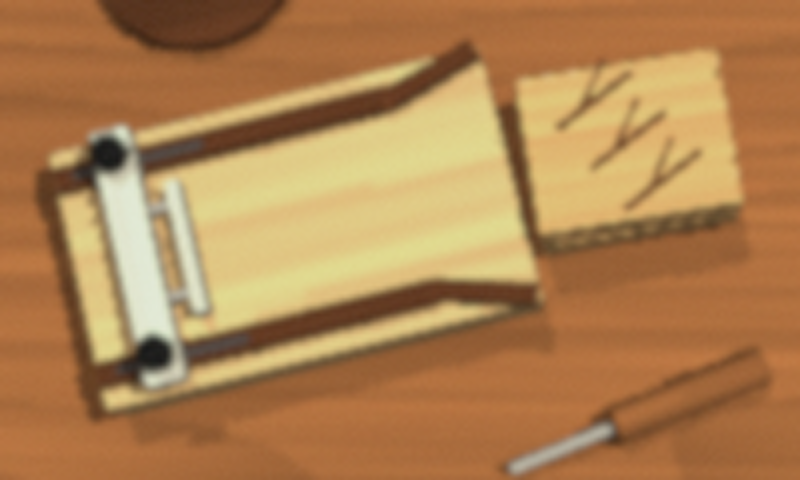

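View pics/c_side.png

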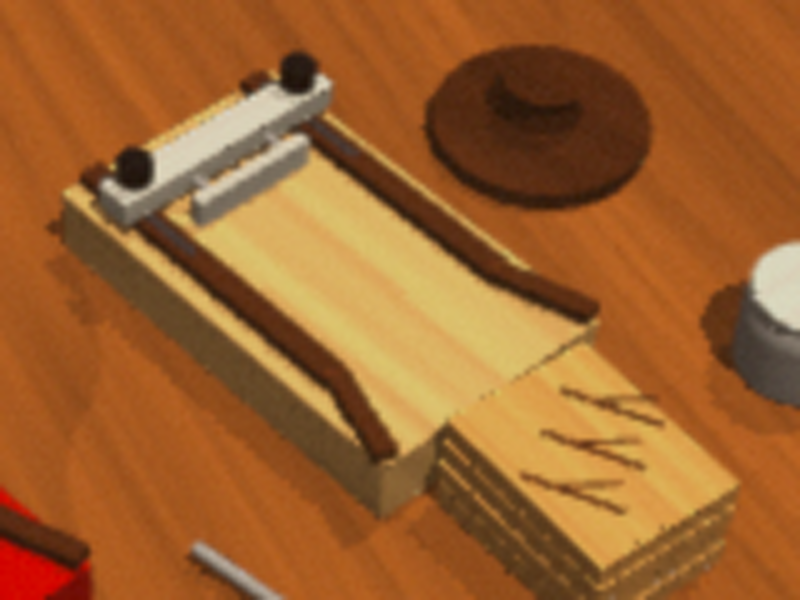

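The plywood board is at top px (263,165) with aluminium stop; the red copy (275,300) has no stop and the wrong colour. The stack is at (347,142), a wood-coloured pile beside the plywood mouth; the yellow flat block at (441,127) is the look-alike. The crops confirm it. Now I measure.

Run:
```python
from h import *
z=np.load('pics/top0.npz');p,d=z['p'],z['d']
V,U=np.mgrid[0:400,0:640]; uv=np.c_[U.ravel(),V.ravel()]
P=dpt('top',uv,d).reshape(400,640,3); H=P[...,2]; H[d==0]=0
print('desk z',np.median(H[180:220,400:480]),'block',np.median(H[135:150,340:360]),'bed',np.median(H[150:175,260:300]))
m=((H>0.043)&(H<0.056)&(U>315)&(U<380)&(V>110)&(V<175)).astype(np.uint8)
# crop px -> full
f=lambda a:np.array(a)/4.+np.array([190,105])-0.375
c=f([(516,80),(717,50),(742,207),(537,240)])
W=ray('top',c,0.048); print('block corners',W.round(4)); 
L=lambda a,b:np.linalg.norm(a-b)
print([L(W[i],W[(i+1)%4]).round(4) for i in range(4)], W.mean(0))
cn,_=cv2.findContours(m,0,2); k=max(cn,key=cv2.contourArea); r=cv2.boxPoints(cv2.minAreaRect(k)); print('depth mask corners',(r).round(1),m.sum()); W2=ray('top',r,0.048);print(W2.round(4),W2.mean(0))
b=f([(50,153),(484,62),(541,302),(102,412)])
B=ray('top',b,0.034); print('board',B.round(4),[L(B[i],B[(i+1)%4]).round(4) for i in range(4)],B.mean(0))
pad=f([(162,182),(190,314),(180,180),(212,310)])
Q=ray('top',pad,0.049);print('pad',Q.round(4))
kn=ray('top',f([(108,152),(154,352)]),0.067);print('knobs',kn.round(4))
# side
g=lambda a:np.array(a)/5.+np.array([275,100])-0.4
S=ray('side',g([(447,430),(590,345),(738,488),(600,572)]),0.048);print('side block',S.round(4),[L(S[i],S[(i+1)%4]).round(4) for i in range(4)],S.mean(0))
S=ray('side',g([(65,195),(380,487),(597,318)]),0.034);print('side board',S.round(4))
S=ray('side',g([(195,212),(308,150)]),0.049);print('side pad face top',S.round(4))
```

```text
desk z -0.0011206598904897613 block 0.04705264331453701 bed 0.03306531194658868
block corners [[ 0.6324  0.0244  0.048 ]
 [ 0.6461 -0.064   0.048 ]
 [ 0.5759 -0.0746  0.048 ]
 [ 0.561   0.0146  0.048 ]]
[np.float64(0.0894), np.float64(0.071), np.float64(0.0904), np.float64(0.0721)] [ 0.60384085 -0.02489775  0.048     ]
depth mask corners [[318.3 123.6]
 [368.9 115.2]
 [375.6 155.7]
 [325.  164.2]] 2014
[[ 0.6342  0.025   0.048 ]
 [ 0.6496 -0.064   0.048 ]
 [ 0.5771 -0.0754  0.048 ]
 [ 0.5618  0.0126  0.048 ]] [ 0.60566245 -0.02545402  0.048     ]
board [[0.6024 0.234  0.034 ]
 [0.6446 0.0393 0.034 ]
 [0.5358 0.0129 0.034 ]
 [0.4858 0.2063 0.034 ]] [np.float64(0.1992), np.float64(0.1119), np.float64(0.1998), np.float64(0.1198)] [0.56712998 0.12312291 0.034     ]
pad [[0.586  0.1794 0.049 ]
 [0.5275 0.1653 0.049 ]
 [0.5869 0.1715 0.049 ]
 [0.5293 0.1557 0.049 ]]
knobs [[0.5951 0.1989 0.067 ]
 [0.5086 0.1762 0.067 ]]
side block [[ 0.5639  0.007   0.048 ]
 [ 0.6363  0.0207  0.048 ]
 [ 0.648  -0.0659  0.048 ]
 [ 0.5804 -0.0769  0.048 ]] [np.float64(0.0737), np.float64(0.0874), np.float64(0.0685), np.float64(0.0855)] [ 0.60717021 -0.02874261  0.048     ]
side board [[0.4905 0.2013 0.034 ]
 [0.5336 0.0033 0.034 ]
 [0.6549 0.0424 0.034 ]]
side pad face top [[0.5286 0.1545 0.049 ]
 [0.5875 0.1671 0.049 ]]
```

Run:
```python
from h import *
for n,off in(('top',None),('side',None)):
    p=np.load(f'pics/{n}0.npz')['p']; hsv=cv2.cvtColor(p,cv2.COLOR_RGB2HSV)
    # rails: dark
    m=(hsv[...,2]<115)
    if n=='top':
        segs={'up':[(180+0,165-8),(390,102)],'lo':[(190,350),(425,290)]}; s=4;o=np.array([190,105])
    else:
        segs={'up':[(330,135),(480,262)],'lo':[(165,232),(330,372)]}; s=5;o=np.array([275,100])
    ctr=[]
    for k,(a,b) in segs.items():
        a=np.array(a)/s+o;b=np.array(b)/s+o; t=(b-a)/np.linalg.norm(b-a); nn=np.array([-t[1],t[0]])
        V,U=np.nonzero(m); q=np.c_[U,V]-a; al=q@t; ac=q@nn
        sel=(al>3)&(al<np.linalg.norm(b-a)-3)&(abs(ac)<5); pts=np.c_[U,V][sel].astype(np.float32)
        l=cv2.fitLine(ray(n,pts,0.040)[:,:2].astype(np.float32),cv2.DIST_L2,0,0.001,0.001).ravel()
        if l[1]<0:l[:2]*=-1
        print(n,k,len(pts),'tilt',np.arctan2(-l[0],l[1]).round(4),'pt',l[2:].round(4)); ctr.append(l)
    a,b=ctr; tilt=np.mean([np.arctan2(-l[0],l[1]) for l in ctr]); ex=np.array([np.cos(tilt),np.sin(tilt)])
    print('sep',(a[2:]-b[2:])@ex,'center lateral',(a[2:]+b[2:])@ex/2,'tilt',tilt)
    bc=np.array([0.6038,-0.0249]) if n=='top' else np.array([0.6072,-0.0287])
    print('block lateral offset',bc@ex-(a[2:]+b[2:])@ex/2)
```

```text
top up 265 tilt 0.2541 pt [0.6137 0.1275]
top lo 289 tilt 0.2562 pt [0.5246 0.1147]
sep 0.08945743 center lateral 0.5812772 tilt 0.2551622
block lateral offset -0.0033116418063641184
side up 189 tilt 0.2425 pt [0.6144 0.1295]
side lo 227 tilt 0.2454 pt [0.5283 0.1056]
sep 0.08935742 center lateral 0.5828468 tilt 0.24393377
block lateral offset -0.0005544172331691799
```

```bash
cat >> h.py <<'E'
def go(xyz,yaw):
    s=status.observe(); M=R.from_euler('xyz',s['tool_rot']); T=R.from_euler('xyz',[-np.pi/2,0,yaw])
    d=M.inv().apply(np.array(xyz)-s['tool_pos']); r=(M.inv()*T).as_rotvec()
    print('t',s['time'],'pos',s['tool_pos'].round(4),'rot',s['tool_rot'].round(4),'F',s['contact_force'].round(2),'open',round(s['opening'],4)); print('dxyz',d.round(4),'r',r.round(4))
E
python3 -c "
from h import *
go([0.605,-0.0265,0.12],0.16)"
```

```text
t 0.1 pos [ 0.2178 -0.4773  0.2431] rot [-1.5706e+00  1.3000e-03 -1.1429e+00] F [-0.67  0.3  -0.1 ] open 0.0919
dxyz [-0.2493  0.1236  0.5394] r [-1.0000e-03 -1.3029e+00 -1.0000e-03]
```

```bash
python3 -m creep '[{"dx":-0.03,"dy":0.0,"dz":0.06,"ry":-0.14},{"dx":-0.055,"dy":0.005,"dz":0.115,"ry":-0.28},{"dx":-0.08,"dy":0.01,"dz":0.17,"ry":-0.42},{"dx":-0.105,"dy":0.015,"dz":0.225,"ry":-0.56},{"dx":-0.13,"dy":0.02,"dz":0.28,"ry":-0.70},{"dx":-0.155,"dy":0.025,"dz":0.335,"ry":-0.84},{"dx":-0.18,"dy":0.03,"dz":0.39,"ry":-0.98},{"dx":-0.205,"dy":0.04,"dz":0.445,"ry":-1.12},{"dx":-0.23,"dy":0.05,"dz":0.50,"ry":-1.25},{"dx":-0.249,"dy":0.06,"dz":0.539,"ry":-1.303},{"dx":-0.249,"dy":0.09,"dz":0.539,"ry":-1.303},{"dx":-0.249,"dy":0.12,"dz":0.539,"ry":-1.303},{"dx":-0.249,"dy":0.123,"dz":0.539,"ry":-1.303,"gripper":1},{"dx":-0.249,"dy":0.123,"dz":0.539,"ry":-1.303}]'
python3 - <<'E'
from h import *
go([0.605,-0.0265,0.06],0.16)
for n in("side","top"):
    p,d=read_camera(n); np.savez(f"pics/{n}1.npz",p=p,d=d)
    if n=='top': crop(n,p,190,60,390,210,4,'pics/t1.png')
    else: crop(n,p,275,60,435,220,3,'pics/s1.png'); cv2.imwrite('pics/s1f.png',p[:,:,::-1])
E
```

```text
t 0.1 pos [ 0.2178 -0.4773  0.2431] rot [-1.5706e+00  1.3000e-03 -1.1429e+00] F [-0.67  0.3  -0.1 ] open 0.0919
dxyz [-0.2493  0.1836  0.5394] r [-1.0000e-03 -1.3029e+00 -1.0000e-03]invalid input at $[0]: expected keys dx, dy, dz, rx, ry, rz, gripper
```

View pics/t1.png

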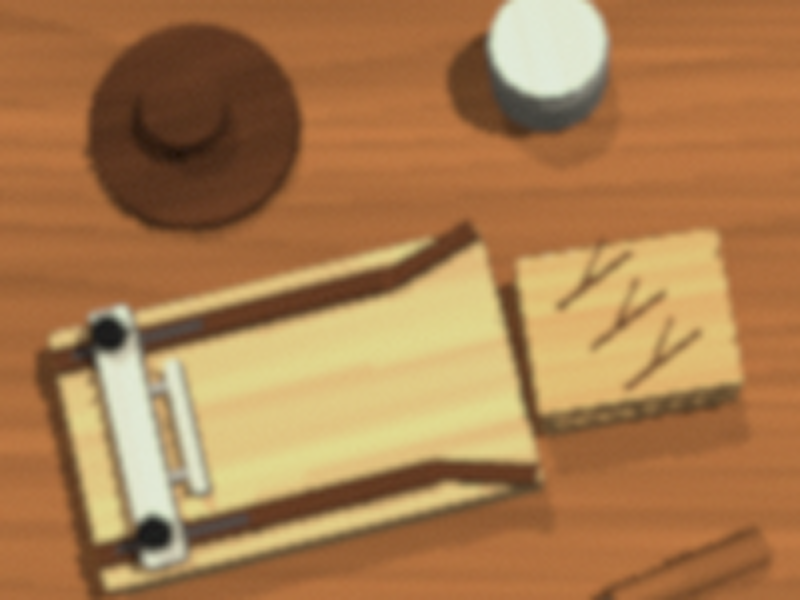

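View pics/s1f.png

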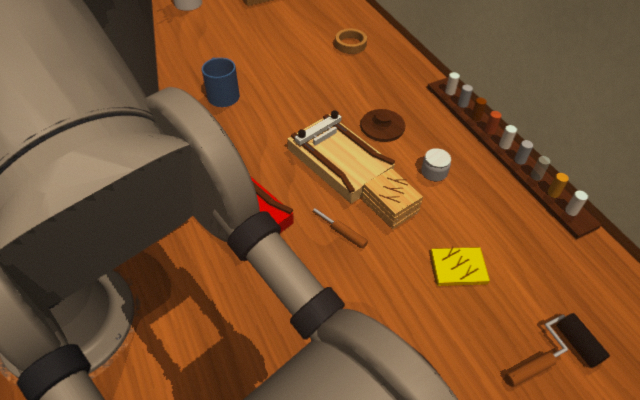

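The rows need every key, and the arm has not moved; the pictures show the same scene as before. I'll send it again.

```bash
python3 -m creep '[{"dx":-0.03,"dy":0.0,"dz":0.06,"rx":0,"ry":-0.14,"rz":0,"gripper":1},{"dx":-0.055,"dy":0.005,"dz":0.115,"rx":0,"ry":-0.28,"rz":0,"gripper":1},{"dx":-0.08,"dy":0.01,"dz":0.17,"rx":0,"ry":-0.42,"rz":0,"gripper":1},{"dx":-0.105,"dy":0.015,"dz":0.225,"rx":0,"ry":-0.56,"rz":0,"gripper":1},{"dx":-0.13,"dy":0.02,"dz":0.28,"rx":0,"ry":-0.70,"rz":0,"gripper":1},{"dx":-0.155,"dy":0.025,"dz":0.335,"rx":0,"ry":-0.84,"rz":0,"gripper":1},{"dx":-0.18,"dy":0.03,"dz":0.39,"rx":0,"ry":-0.98,"rz":0,"gripper":1},{"dx":-0.205,"dy":0.04,"dz":0.445,"rx":0,"ry":-1.12,"rz":0,"gripper":1},{"dx":-0.23,"dy":0.05,"dz":0.50,"rx":0,"ry":-1.25,"rz":0,"gripper":1},{"dx":-0.249,"dy":0.06,"dz":0.539,"rx":0,"ry":-1.303,"rz":0,"gripper":1},{"dx":-0.249,"dy":0.09,"dz":0.539,"rx":0,"ry":-1.303,"rz":0,"gripper":1},{"dx":-0.249,"dy":0.12,"dz":0.539,"rx":0,"ry":-1.303,"rz":0,"gripper":1},{"dx":-0.249,"dy":0.123,"dz":0.539,"rx":0,"ry":-1.303,"rz":0,"gripper":1},{"dx":-0.249,"dy":0.123,"dz":0.539,"rx":0,"ry":-1.303,"rz":0,"gripper":1}]'
python3 - <<'E'
from h import *
go([0.605,-0.0265,0.06],0.16)
for n in("side","top"):
    p,d=read_camera(n); np.savez(f"pics/{n}2.npz",p=p,d=d)
    cv2.imwrite(f'pics/{n}2.png',p[:,:,::-1])
E
```

```text
time: 1.95
tool_pos: [0.6053, -0.0277, 0.1214]
tool_rot: [-1.571, -0.001, 0.16]
contact_force: [-0.2, -0.7, 1.3]
opening: 0.0919
t 1.95 pos [ 0.6053 -0.0277  0.1214] rot [-1.5711e+00 -7.0000e-04  1.5980e-01] F [-0.15 -0.67  1.31] open 0.0919
dxyz [-0.0002  0.0614  0.0013] r [ 0.0003 -0.0002  0.0007]
```

View pics/top2.png

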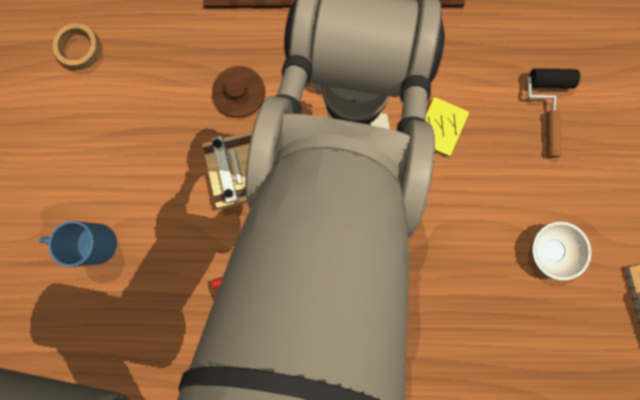

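View pics/side2.png

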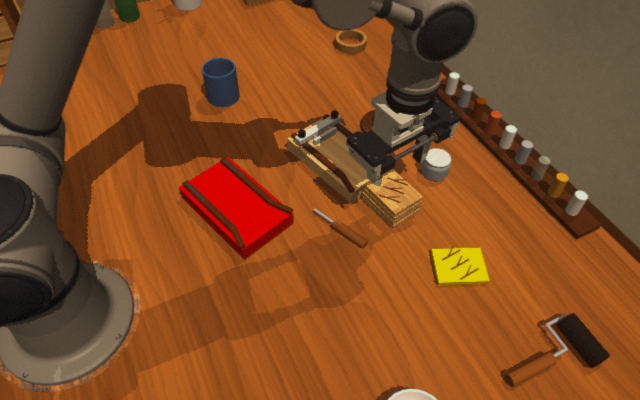

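Run:
```python
from h import *
p=np.load('pics/side2.npz')['p'];crop('side',p,320,90,470,230,5,'pics/c2.png')
# predicted pixels of fingertip inner faces: z = tcp-0.017
s=status.observe();M=R.from_euler('xyz',s['tool_rot']);
for sx in(-1,1): print((proj('side',s['tool_pos']+M.apply([sx*.046,.017,0]))[0]-[320,90])*5)
```

```text
[281.93326045 457.73879565]
[474.55421053 348.96046182]
```

View pics/c2.png

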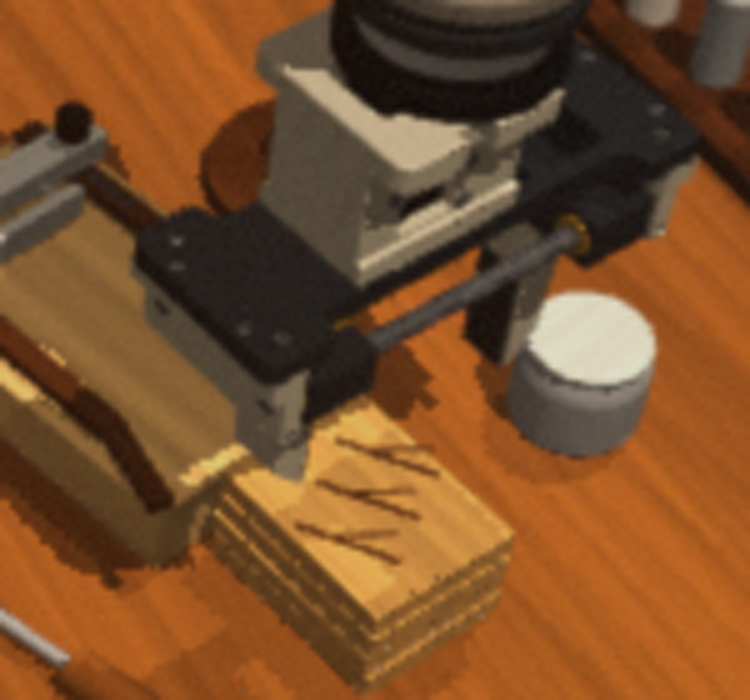

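Run:
```python
from h import *
z=np.load('pics/top0.npz');d=z['d']
P=dpt('top',[(327,71),(320,71),(334,71),(327,62)],d);print(P.round(4)); print(dpt('top',[(238,88)],d))
s=status.observe();M=R.from_euler('xyz',s['tool_rot'])
print('finger outer',s['tool_pos']+M.apply([.065,0,.0095]))
```

```text
[[ 0.7325  0.0104  0.0433]
 [ 0.7327  0.023   0.0429]
 [ 0.732  -0.0022  0.0445]
 [ 0.7501  0.0105  0.0417]]
[[0.70460827 0.17233084 0.03345565]]
finger outer [ 0.66838902 -0.00814197  0.12232318]
```

```bash
python3 -m creep '[{"dx":0,"dy":0.02,"dz":0.001,"rx":0,"ry":0,"rz":0,"gripper":1},{"dx":0,"dy":0.04,"dz":0.001,"rx":0,"ry":0,"rz":0,"gripper":1},{"dx":0,"dy":0.055,"dz":0.001,"rx":0,"ry":0,"rz":0,"gripper":1},{"dx":0,"dy":0.062,"dz":0.001,"rx":0,"ry":0,"rz":0,"gripper":1},{"dx":0,"dy":0.062,"dz":0.001,"rx":0,"ry":0,"rz":0,"gripper":1},{"dx":0,"dy":0.062,"dz":0.001,"rx":0,"ry":0,"rz":0,"gripper":1}]' 12
python3 - <<'E'
from h import *
go([0.605,-0.0265,0.059],0.16)
p,d=read_camera('side'); np.savez(f"pics/side3.npz",p=p,d=d);crop('side',p,320,90,470,230,5,'pics/c3.png')
E
```

```text
time: 2.8
tool_pos: [0.6053, -0.0267, 0.0594]
tool_rot: [-1.571, -0.001, 0.16]
contact_force: [-0.3, 0.5, -0.3]
opening: 0.092
t 2.8 pos [ 0.6053 -0.0267  0.0594] rot [-1.5713e+00 -1.3000e-03  1.6000e-01] F [-0.27  0.5  -0.31] open 0.092
dxyz [-0.0003  0.0004  0.0002] r [0.0005 0.     0.0013]
```

View pics/c3.png

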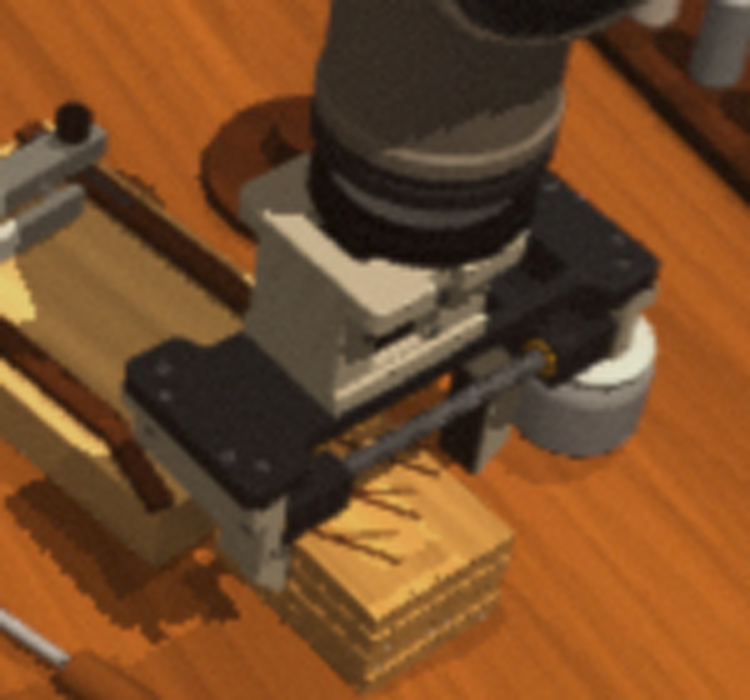

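The fingers straddle the top block: near fingertip at crop (270,575), far at (480,460), either side of the block's top. Close gently.

```bash
python3 -m creep '[{"dx":0,"dy":0,"dz":0,"rx":0,"ry":0,"rz":0,"gripper":0.90},{"dx":0,"dy":0,"dz":0,"rx":0,"ry":0,"rz":0,"gripper":0.85},{"dx":0,"dy":0,"dz":0,"rx":0,"ry":0,"rz":0,"gripper":0.81},{"dx":0,"dy":0,"dz":0,"rx":0,"ry":0,"rz":0,"gripper":0.79},{"dx":0,"dy":0,"dz":0,"rx":0,"ry":0,"rz":0,"gripper":0.77},{"dx":0,"dy":0,"dz":0,"rx":0,"ry":0,"rz":0,"gripper":0.75},{"dx":0,"dy":0,"dz":0,"rx":0,"ry":0,"rz":0,"gripper":0.72},{"dx":0,"dy":0,"dz":0,"rx":0,"ry":0,"rz":0,"gripper":0.7},{"dx":0,"dy":0,"dz":0,"rx":0,"ry":0,"rz":0,"gripper":0.7}]' 10
python3 - <<'E'
from h import *
go([0.605,-0.0265,0.059],0.16)
p,d=read_camera('side'); np.savez(f"pics/side4.npz",p=p,d=d);crop('side',p,320,90,470,230,5,'pics/c4.png')
E
```

```text
time: 3.98
tool_pos: [0.6049, -0.0266, 0.0588]
tool_rot: [-1.571, -0.0, 0.16]
contact_force: [1.1, -0.5, 1.1]
opening: 0.0698
t 3.975 pos [ 0.6049 -0.0266  0.0588] rot [-1.571e+00 -3.000e-04  1.600e-01] F [ 1.1  -0.5   1.06] open 0.0698
dxyz [ 0.0001 -0.0002  0.0001] r [0.0002 0.     0.0003]
```

View pics/c4.png

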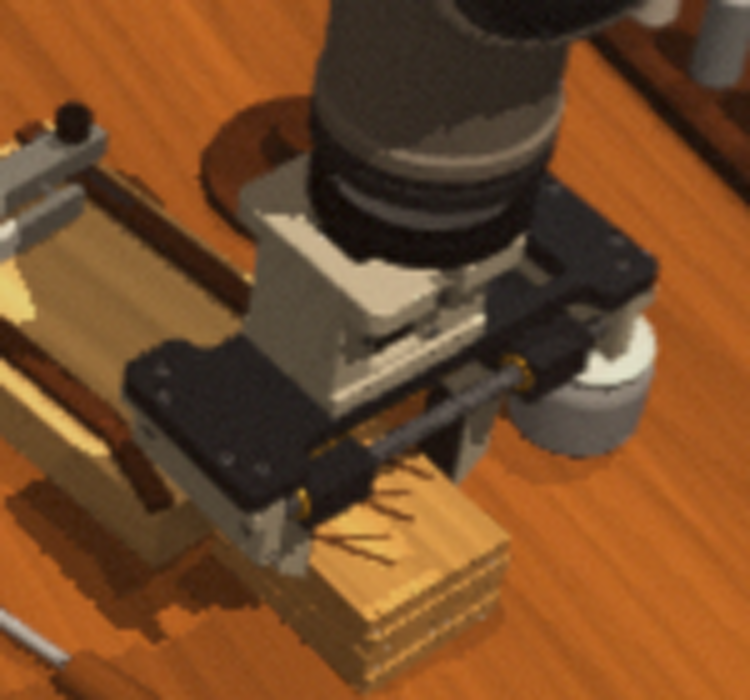

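```bash
cat >> h.py <<'E'
T0=.25; EX=np.array([np.cos(T0),np.sin(T0)]); EY=np.array([-np.sin(T0),np.cos(T0)]); LAT=.583
def C(s,l=0): return (LAT+l)*EX+s*EY
def board(): 
    s=status.observe(); q=s['tool_pos'][:2]; print('lat',(q@EX-LAT).round(4),'s',(q@EY).round(4),'yawerr',(s['tool_rot'][2]-T0).round(4),'z',s['tool_pos'][2].round(4))
E
python3 - <<'E'
from h import *
board()
go([*C(-.15,-.0015),.059],.20)
go([*C(-.125),.059],.25)
go([*C(-.075),.059],.25)
E
```

```text
lat -0.0034 s -0.1754 yawerr -0.09 z 0.0588
t 4.025 pos [ 0.6049 -0.0266  0.0588] rot [-1.571e+00 -3.000e-04  1.600e-01] F [1.56 0.59 0.8 ] open 0.07
dxyz [-0.0003 -0.0002  0.0255] r [ 0.0002 -0.04    0.0003]
t 4.025 pos [ 0.6049 -0.0266  0.0588] rot [-1.571e+00 -3.000e-04  1.600e-01] F [1.56 0.59 0.8 ] open 0.07
dxyz [-0.0011 -0.0002  0.0505] r [ 0.0002 -0.09    0.0003]
t 4.025 pos [ 0.6049 -0.0266  0.0588] rot [-1.571e+00 -3.000e-04  1.600e-01] F [1.56 0.59 0.8 ] open 0.07
dxyz [-0.0056 -0.0002  0.1003] r [ 0.0002 -0.09    0.0003]
```

```bash
python3 -m creep '[{"dx":0,"dy":0,"dz":0.002,"rx":0,"ry":0,"rz":0,"gripper":0.7},{"dx":0,"dy":0,"dz":0.005,"rx":0,"ry":-0.005,"rz":0,"gripper":0.7},{"dx":0,"dy":0,"dz":0.008,"rx":0,"ry":-0.01,"rz":0,"gripper":0.7},{"dx":0,"dy":0,"dz":0.011,"rx":0,"ry":-0.015,"rz":0,"gripper":0.7},{"dx":0,"dy":0,"dz":0.014,"rx":0,"ry":-0.02,"rz":0,"gripper":0.7},{"dx":0,"dy":0,"dz":0.017,"rx":0,"ry":-0.025,"rz":0,"gripper":0.7},{"dx":0,"dy":0,"dz":0.02,"rx":0,"ry":-0.03,"rz":0,"gripper":0.7},{"dx":0,"dy":0,"dz":0.023,"rx":0,"ry":-0.035,"rz":0,"gripper":0.7},{"dx":0,"dy":0,"dz":0.026,"rx":0,"ry":-0.04,"rz":0,"gripper":0.7},{"dx":0,"dy":0,"dz":0.030,"rx":0,"ry":-0.05,"rz":0,"gripper":0.7},{"dx":0,"dy":0,"dz":0.034,"rx":0,"ry":-0.06,"rz":0,"gripper":0.7},{"dx":-0.0005,"dy":0,"dz":0.038,"rx":0,"ry":-0.07,"rz":0,"gripper":0.7},{"dx":-0.0005,"dy":0,"dz":0.042,"rx":0,"ry":-0.08,"rz":0,"gripper":0.7},{"dx":-0.001,"dy":0,"dz":0.046,"rx":0,"ry":-0.09,"rz":0,"gripper":0.7},{"dx":-0.001,"dy":0,"dz":0.050,"rx":0,"ry":-0.09,"rz":0,"gripper":0.7},{"dx":-0.001,"dy":0,"dz":0.050,"rx":0,"ry":-0.09,"rz":0,"gripper":0.7}]' 14
python3 - <<'E'
from h import *
board()
go([*C(-.055),.059],.25)
p,d=read_camera('side'); np.savez(f"pics/side5.npz",p=p,d=d);crop('side',p,280,90,440,230,5,'pics/c5.png')
E
```

```text
time: 6.02
tool_pos: [0.5956, 0.0233, 0.0587]
tool_rot: [-1.57, 0.0, 0.25]
contact_force: [-0.1, 0.2, 3.6]
opening: 0.0698
lat -0.0001 s -0.1248 yawerr 0.0002 z 0.0587
t 6.025 pos [0.5956 0.0233 0.0587] rot [-1.5702e+00  2.0000e-04  2.5020e-01] F [-0.14  0.23  3.64] open 0.0698
dxyz [ 0.0001 -0.0002  0.0698] r [-0.0005  0.0002 -0.0002]
```

View pics/c5.png

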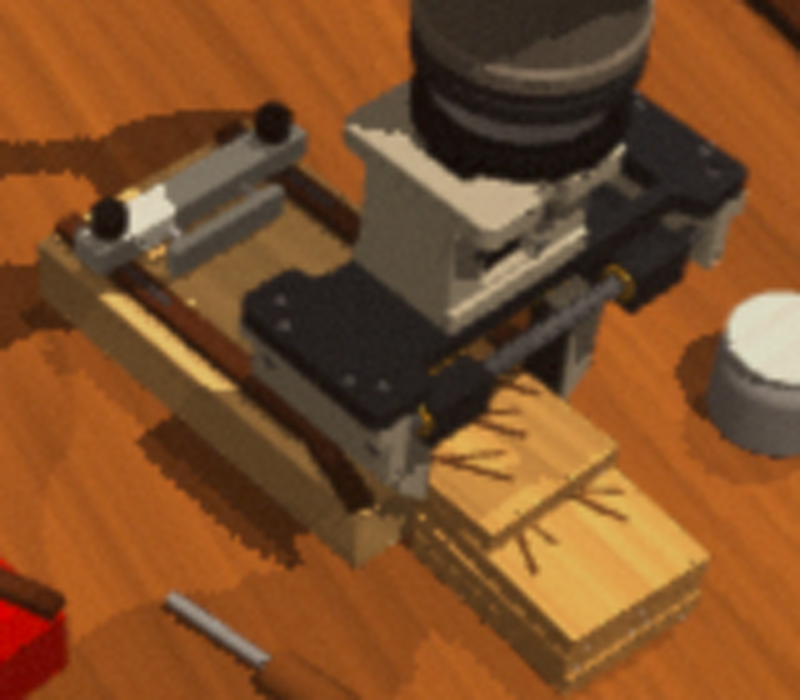

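The block is half-way over, square to the channel; the stack's next block, at crop (620,560), has not visibly moved. Carry on.

```bash
python3 -m creep '[{"dx":0,"dy":-0.0003,"dz":0.003,"rx":0,"ry":0,"rz":0,"gripper":0.7},{"dx":0,"dy":-0.0005,"dz":0.007,"rx":0,"ry":0,"rz":0,"gripper":0.7},{"dx":0,"dy":-0.0005,"dz":0.011,"rx":0,"ry":0,"rz":0,"gripper":0.7},{"dx":0,"dy":-0.0005,"dz":0.015,"rx":0,"ry":0,"rz":0,"gripper":0.7},{"dx":0,"dy":-0.0005,"dz":0.019,"rx":0,"ry":0,"rz":0,"gripper":0.7},{"dx":0,"dy":-0.0005,"dz":0.023,"rx":0,"ry":0,"rz":0,"gripper":0.7},{"dx":0,"dy":-0.0005,"dz":0.027,"rx":0,"ry":0,"rz":0,"gripper":0.7},{"dx":0,"dy":-0.0005,"dz":0.031,"rx":0,"ry":0,"rz":0,"gripper":0.7},{"dx":0,"dy":-0.0005,"dz":0.035,"rx":0,"ry":0,"rz":0,"gripper":0.7},{"dx":0,"dy":-0.0005,"dz":0.039,"rx":0,"ry":0,"rz":0,"gripper":0.7},{"dx":0,"dy":-0.0005,"dz":0.043,"rx":0,"ry":0,"rz":0,"gripper":0.7},{"dx":0,"dy":-0.0005,"dz":0.047,"rx":0,"ry":0,"rz":0,"gripper":0.7},{"dx":0,"dy":-0.0005,"dz":0.051,"rx":0,"ry":0,"rz":0,"gripper":0.7},{"dx":0,"dy":-0.0002,"dz":0.055,"rx":0,"ry":0,"rz":0,"gripper":0.7},{"dx":0,"dy":0.0002,"dz":0.059,"rx":0,"ry":0,"rz":0,"gripper":0.7},{"dx":0,"dy":0.0005,"dz":0.063,"rx":0,"ry":0,"rz":0,"gripper":0.7},{"dx":0,"dy":0.0007,"dz":0.067,"rx":0,"ry":0,"rz":0,"gripper":0.7},{"dx":0,"dy":0.0007,"dz":0.070,"rx":0,"ry":0,"rz":0,"gripper":0.7},{"dx":0,"dy":0.0007,"dz":0.070,"rx":0,"ry":0,"rz":0,"gripper":0.7}]' 14
python3 - <<'E'
from h import *
board()
go([*C(-.055),.058],.25)
p,d=read_camera('side'); np.savez(f"pics/side6.npz",p=p,d=d);crop('side',p,280,90,440,230,5,'pics/c6.png')
E
```

```text
time: 8.45
tool_pos: [0.5785, 0.0907, 0.058]
tool_rot: [-1.571, 0.0, 0.25]
contact_force: [-0.3, 0.0, -0.9]
opening: 0.0693
lat -0.0001 s -0.0552 yawerr 0.0003 z 0.058
t 8.45 pos [0.5785 0.0907 0.058 ] rot [-1.5709  0.      0.2503] F [-0.35  0.02 -0.94] open 0.0693
dxyz [0.0001 0.     0.0002] r [ 0.0001  0.0003 -0.    ]
```

View pics/c6.png

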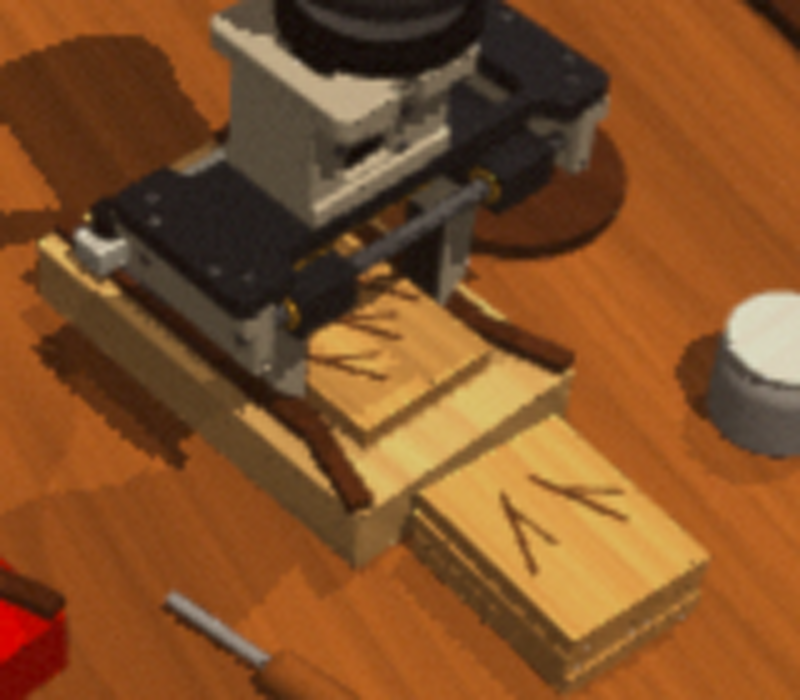

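The block is in the channel, square, with its trailing edge from crop (365,445) to (490,355); the other three are undisturbed. Release, lift, and go behind it for the push.

```bash
python3 -m creep '[{"dx":0,"dy":0,"dz":0,"rx":0,"ry":0,"rz":0,"gripper":0.77},{"dx":0,"dy":0,"dz":0,"rx":0,"ry":0,"rz":0,"gripper":0.80},{"dx":0,"dy":0,"dz":0,"rx":0,"ry":0,"rz":0,"gripper":0.85},{"dx":0,"dy":0,"dz":0,"rx":0,"ry":0,"rz":0,"gripper":0.88},{"dx":0,"dy":-0.01,"dz":0,"rx":0,"ry":0,"rz":0,"gripper":0.88},{"dx":0,"dy":-0.025,"dz":0,"rx":0,"ry":0,"rz":0,"gripper":0.85},{"dx":0,"dy":-0.03,"dz":-0.03,"rx":0,"ry":0,"rz":0,"gripper":0.6},{"dx":0,"dy":-0.03,"dz":-0.06,"rx":0,"ry":0,"rz":0,"gripper":0.4},{"dx":0,"dy":-0.03,"dz":-0.068,"rx":0,"ry":0,"rz":0,"gripper":0.33},{"dx":0,"dy":-0.03,"dz":-0.068,"rx":0,"ry":0,"rz":0,"gripper":0.33},{"dx":0,"dy":-0.03,"dz":-0.068,"rx":0,"ry":0,"rz":0,"gripper":0.33}]' 14
python3 - <<'E'
from h import *
board()
go([*C(-.122),.056],.25)
p,d=read_camera('side'); np.savez(f"pics/side7.npz",p=p,d=d);crop('side',p,280,90,440,230,5,'pics/c7.png')
E
```

```text
time: 9.88
tool_pos: [0.5951, 0.0255, 0.0881]
tool_rot: [-1.571, 0.0, 0.251]
contact_force: [-0.9, -0.1, 0.1]
opening: 0.0334
lat -0.0001 s -0.1225 yawerr 0.0007 z 0.0881
t 9.875 pos [0.5951 0.0255 0.0881] rot [-1.5705e+00  2.0000e-04  2.5070e-01] F [-0.87 -0.14  0.07] open 0.0334
dxyz [0.0001 0.0321 0.0005] r [-0.0003  0.0007 -0.0002]
```

View pics/c7.png

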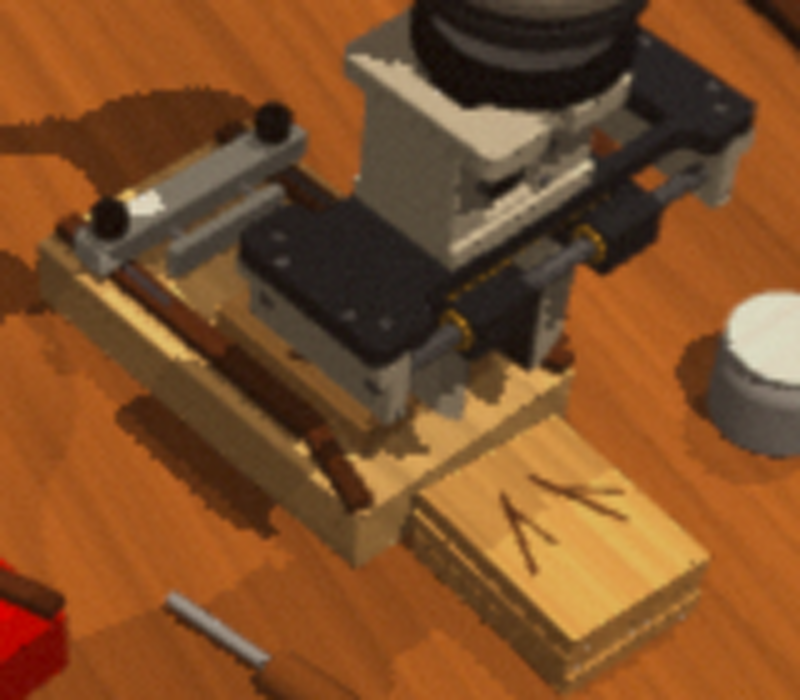

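```bash
python3 -m creep '[{"dx":0,"dy":0.015,"dz":0.001,"rx":0,"ry":0,"rz":0,"gripper":0.33},{"dx":0,"dy":0.028,"dz":0.001,"rx":0,"ry":0,"rz":0,"gripper":0.33},{"dx":0,"dy":0.032,"dz":0.002,"rx":0,"ry":0,"rz":0,"gripper":0.33},{"dx":0,"dy":0.032,"dz":0.005,"rx":0,"ry":0,"rz":0,"gripper":0.33},{"dx":0,"dy":0.032,"dz":0.008,"rx":0,"ry":0,"rz":0,"gripper":0.33},{"dx":0,"dy":0.032,"dz":0.010,"rx":0,"ry":0,"rz":0,"gripper":0.33},{"dx":0,"dy":0.032,"dz":0.012,"rx":0,"ry":0,"rz":0,"gripper":0.33},{"dx":0,"dy":0.032,"dz":0.014,"rx":0,"ry":0,"rz":0,"gripper":0.33},{"dx":0,"dy":0.032,"dz":0.016,"rx":0,"ry":0,"rz":0,"gripper":0.33},{"dx":0,"dy":0.032,"dz":0.018,"rx":0,"ry":0,"rz":0,"gripper":0.33},{"dx":0,"dy":0.032,"dz":0.020,"rx":0,"ry":0,"rz":0,"gripper":0.33}]'
python3 - <<'E'
from h import *
board()
p,d=read_camera('side'); np.savez(f"pics/side8.npz",p=p,d=d);crop('side',p,280,90,440,230,5,'pics/c8.png')
E
```

```text
time: 11.3
tool_pos: [0.5904, 0.044, 0.056]
tool_rot: [-1.571, -0.0, 0.25]
contact_force: [0.3, -0.3, 0.9]
opening: 0.0302
lat -0.0 s -0.1034 yawerr -0.0 z 0.056
```

View pics/c8.png

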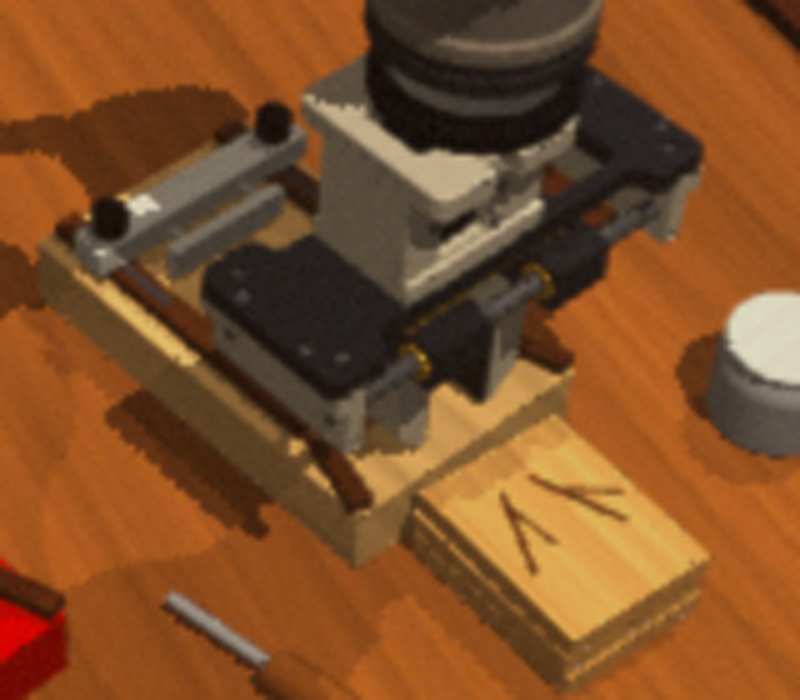

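```bash
python3 -m creep '[{"dx":0,"dy":0,"dz":0.0015,"rx":0,"ry":0,"rz":0,"gripper":0.33},{"dx":0,"dy":0,"dz":0.003,"rx":0,"ry":0,"rz":0,"gripper":0.33},{"dx":0,"dy":0,"dz":0.0045,"rx":0,"ry":0,"rz":0,"gripper":0.33},{"dx":0,"dy":0,"dz":0.006,"rx":0,"ry":0,"rz":0,"gripper":0.33},{"dx":0,"dy":0,"dz":0.0075,"rx":0,"ry":0,"rz":0,"gripper":0.33},{"dx":0,"dy":0,"dz":0.009,"rx":0,"ry":0,"rz":0,"gripper":0.33},{"dx":0,"dy":0,"dz":0.0105,"rx":0,"ry":0,"rz":0,"gripper":0.33},{"dx":0,"dy":0,"dz":0.012,"rx":0,"ry":0,"rz":0,"gripper":0.33}]'
python3 -c "
from h import *
board()"
```

```text
time: 12.35
tool_pos: [0.5874, 0.0557, 0.056]
tool_rot: [-1.571, -0.0, 0.25]
contact_force: [0.5, -0.9, 0.3]
opening: 0.0298
lat -0.0 s -0.0914 yawerr -0.0001 z 0.056
```

```bash
python3 -m creep '[{"dx":0,"dy":0,"dz":0.0015,"rx":0,"ry":0,"rz":0,"gripper":0.33},{"dx":0,"dy":0,"dz":0.003,"rx":0,"ry":0,"rz":0,"gripper":0.33},{"dx":0,"dy":0,"dz":0.0045,"rx":0,"ry":0,"rz":0,"gripper":0.33},{"dx":0,"dy":0,"dz":0.006,"rx":0,"ry":0,"rz":0,"gripper":0.33}]'
python3 - <<'E'
from h import *
board()
p,d=read_camera('side'); np.savez(f"pics/side9.npz",p=p,d=d);crop('side',p,280,90,440,230,5,'pics/c9.png')
E
```

```text
time: 12.85
tool_pos: [0.5859, 0.0615, 0.056]
tool_rot: [-1.571, -0.0, 0.25]
contact_force: [0.3, -1.0, 1.3]
opening: 0.0304
lat -0.0001 s -0.0854 yawerr -0.0 z 0.056
```

View pics/c9.png

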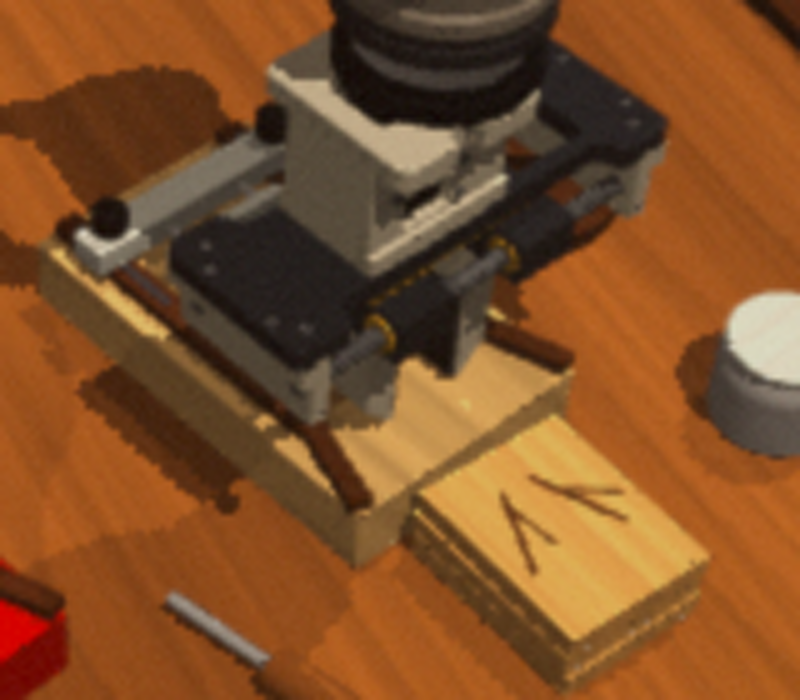

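```bash
python3 -m creep '[{"dx":0,"dy":0,"dz":0.001,"rx":0,"ry":0,"rz":0,"gripper":0.33},{"dx":0,"dy":0,"dz":0.002,"rx":0,"ry":0,"rz":0,"gripper":0.33},{"dx":0,"dy":0,"dz":0.003,"rx":0,"ry":0,"rz":0,"gripper":0.33}]'
```

```text
time: 13.28
tool_pos: [0.5852, 0.0644, 0.056]
tool_rot: [-1.571, 0.0, 0.25]
contact_force: [1.1, -1.1, 1.5]
opening: 0.0301
```

```bash
python3 -m creep '[{"dx":0,"dy":0,"dz":0.001,"rx":0,"ry":0,"rz":0,"gripper":0.33},{"dx":0,"dy":0,"dz":0.002,"rx":0,"ry":0,"rz":0,"gripper":0.33}]'
```

```text
time: 13.52
tool_pos: [0.5847, 0.0663, 0.056]
tool_rot: [-1.571, 0.0, 0.25]
contact_force: [0.3, -1.0, 1.1]
opening: 0.0302
```

```bash
python3 -m creep '[{"dx":0,"dy":0,"dz":0.001,"rx":0,"ry":0,"rz":0,"gripper":0.33},{"dx":0,"dy":0,"dz":0.002,"rx":0,"ry":0,"rz":0,"gripper":0.33}]'
```

```text
time: 13.78
tool_pos: [0.5845, 0.0677, 0.056]
tool_rot: [-1.572, -0.0, 0.25]
contact_force: [1.8, -4.6, -0.5]
opening: 0.0305
```

```bash
python3 -m creep '[{"dx":0,"dy":0,"dz":0.001,"rx":0,"ry":0,"rz":0,"gripper":0.33}]'
```

```text
time: 13.9
tool_pos: [0.5843, 0.0686, 0.0561]
tool_rot: [-1.572, -0.001, 0.25]
contact_force: [2.5, -5.2, 0.8]
opening: 0.0303
```

```bash
python3 -m creep '[{"dx":0,"dy":0,"dz":0.001,"rx":0,"ry":0,"rz":0,"gripper":0.33}]'; python3 -c "
from h import *
board()"
```

```text
time: 14.02
tool_pos: [0.5842, 0.0693, 0.0561]
tool_rot: [-1.572, -0.001, 0.25]
contact_force: [2.0, -6.3, 0.2]
opening: 0.0301
lat 0.0002 s -0.0773 yawerr 0.0002 z 0.0561
```

```bash
python3 -m creep '[{"dx":0,"dy":0,"dz":0.0008,"rx":0,"ry":0,"rz":0,"gripper":0.33},{"dx":0,"dy":0,"dz":0.0015,"rx":0,"ry":0,"rz":0,"gripper":0.33},{"dx":0,"dy":0,"dz":0.0015,"rx":0,"ry":0,"rz":0,"gripper":0.33}]'; python3 -c "
from h import *
board()"
```

```text
time: 14.4
tool_pos: [0.5839, 0.0704, 0.0561]
tool_rot: [-1.573, -0.001, 0.25]
contact_force: [2.2, -7.0, -0.7]
opening: 0.0302
lat 0.0002 s -0.0762 yawerr 0.0001 z 0.0561
```

```bash
python3 -m creep '[{"dx":0,"dy":0,"dz":0.0008,"rx":0,"ry":0,"rz":0,"gripper":0.33},{"dx":0,"dy":0,"dz":0.0012,"rx":0,"ry":0,"rz":0,"gripper":0.33},{"dx":0,"dy":0,"dz":0.0012,"rx":0,"ry":0,"rz":0,"gripper":0.33},{"dx":0,"dy":0,"dz":0.0012,"rx":0,"ry":0,"rz":0,"gripper":0.33}]'; python3 -c "
from h import *
board()"
```

```text
time: 14.9
tool_pos: [0.5837, 0.0712, 0.0561]
tool_rot: [-1.573, -0.001, 0.25]
contact_force: [2.7, -8.6, 0.5]
opening: 0.0302
lat 0.0002 s -0.0754 yawerr 0.0001 z 0.0561
```

The push is definite: 9.0 N at the tool, about 8 N at the pad after sliding friction, with about 4 mm of spring travel. Now ease off slowly.

```bash
python3 -m creep '[{"dx":0,"dy":0,"dz":-0.0004,"rx":0,"ry":0,"rz":0,"gripper":0.33},{"dx":0,"dy":0,"dz":-0.0008,"rx":0,"ry":0,"rz":0,"gripper":0.33},{"dx":0,"dy":0,"dz":-0.0012,"rx":0,"ry":0,"rz":0,"gripper":0.33},{"dx":0,"dy":0,"dz":-0.0016,"rx":0,"ry":0,"rz":0,"gripper":0.33},{"dx":0,"dy":0,"dz":-0.002,"rx":0,"ry":0,"rz":0,"gripper":0.33},{"dx":0,"dy":0,"dz":-0.0024,"rx":0,"ry":0,"rz":0,"gripper":0.33},{"dx":0,"dy":0,"dz":-0.0028,"rx":0,"ry":0,"rz":0,"gripper":0.33},{"dx":0,"dy":0,"dz":-0.0032,"rx":0,"ry":0,"rz":0,"gripper":0.33},{"dx":0,"dy":0,"dz":-0.0036,"rx":0,"ry":0,"rz":0,"gripper":0.33},{"dx":0,"dy":0,"dz":-0.004,"rx":0,"ry":0,"rz":0,"gripper":0.33},{"dx":0,"dy":0,"dz":-0.0044,"rx":0,"ry":0,"rz":0,"gripper":0.33},{"dx":0,"dy":0,"dz":-0.0048,"rx":0,"ry":0,"rz":0,"gripper":0.33},{"dx":0,"dy":0,"dz":-0.0052,"rx":0,"ry":0,"rz":0,"gripper":0.33},{"dx":0,"dy":0,"dz":-0.0056,"rx":0,"ry":0,"rz":0,"gripper":0.33},{"dx":0,"dy":0,"dz":-0.006,"rx":0,"ry":0,"rz":0,"gripper":0.33},{"dx":0,"dy":0,"dz":-0.0065,"rx":0,"ry":0,"rz":0,"gripper":0.33},{"dx":0,"dy":0,"dz":-0.007,"rx":0,"ry":0,"rz":0,"gripper":0.33},{"dx":0,"dy":0,"dz":-0.0075,"rx":0,"ry":0,"rz":0,"gripper":0.33},{"dx":0,"dy":0,"dz":-0.008,"rx":0,"ry":0,"rz":0,"gripper":0.33},{"dx":0,"dy":0,"dz":-0.0085,"rx":0,"ry":0,"rz":0,"gripper":0.33}]'; python3 -c "
from h import *
board()"
```

```text
time: 17.4
tool_pos: [0.5851, 0.0645, 0.0559]
tool_rot: [-1.571, 0.0, 0.25]
contact_force: [-0.5, -0.5, -0.8]
opening: 0.0304
lat -0.0001 s -0.0822 yawerr -0.0 z 0.0559
```

```bash
python3 -m creep '[{"dx":0,"dy":0,"dz":-0.003,"rx":0,"ry":0,"rz":0,"gripper":0.33},{"dx":0,"dy":0,"dz":-0.01,"rx":0,"ry":0,"rz":0,"gripper":0.33},{"dx":0,"dy":-0.02,"dz":-0.015,"rx":0,"ry":0,"rz":0,"gripper":0.33},{"dx":0,"dy":-0.06,"dz":-0.03,"rx":0,"ry":0,"rz":0,"gripper":0.33},{"dx":0,"dy":-0.12,"dz":-0.06,"rx":0,"ry":0,"rz":0,"gripper":0.33},{"dx":0,"dy":-0.16,"dz":-0.12,"rx":0,"ry":0,"rz":0,"gripper":0.33},{"dx":0,"dy":-0.16,"dz":-0.18,"rx":0,"ry":0,"rz":0,"gripper":0.33},{"dx":0,"dy":-0.16,"dz":-0.24,"rx":0,"ry":0,"rz":0,"gripper":0.33},{"dx":0,"dy":-0.16,"dz":-0.28,"rx":0,"ry":0,"rz":0,"gripper":0.33},{"dx":0,"dy":-0.16,"dz":-0.28,"rx":0,"ry":0,"rz":0,"gripper":0.33},{"dx":0,"dy":-0.16,"dz":-0.28,"rx":0,"ry":0,"rz":0,"gripper":0.33},{"dx":0,"dy":-0.16,"dz":-0.28,"rx":0,"ry":0,"rz":0,"gripper":0.33}]'
python3 - <<'E'
from h import *
for n in("side","top"):
    p,d=read_camera(n); np.savez(f"pics/{n}10.npz",p=p,d=d)
    crop(n,p,*((275,100,435,220,5) if n=='side' else (190,105,390,225,4)),f'pics/{n}_10.png')
E
```

```text
time: 18.9
tool_pos: [0.6544, -0.2055, 0.2162]
tool_rot: [-1.571, -0.0, 0.251]
contact_force: [0.0, -0.2, 0.1]
opening: 0.0298
```

View pics/side_10.png

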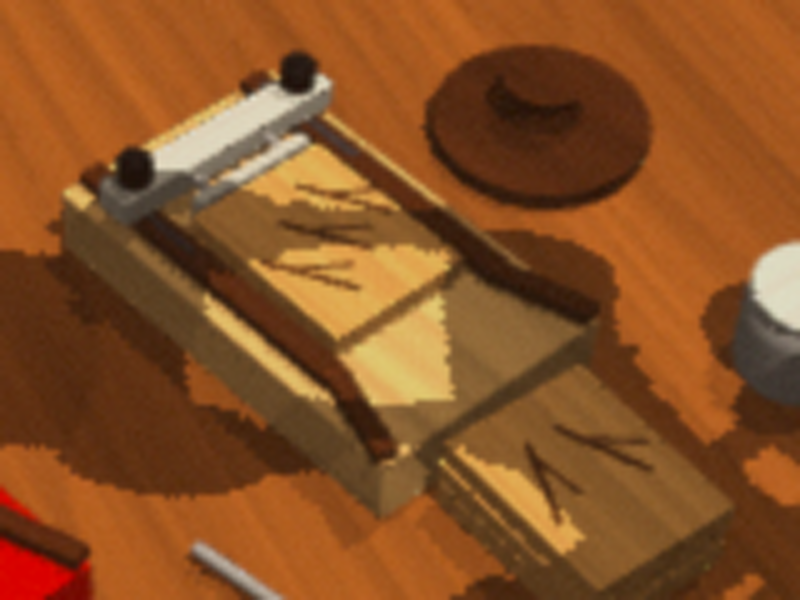

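View pics/top_10.png

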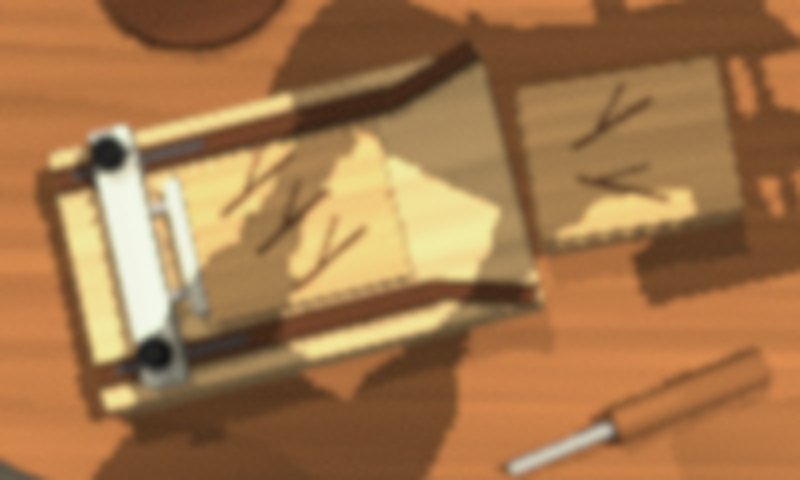

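Run:
```python
from h import *
g=lambda a:np.array(a)/5.+np.array([275,100])-0.4
S=ray('side',g([(338,345),(462,262)]),0.046); F=ray('side',g([(195,210),(308,148)]),0.049)
for q in(S,F): print('lat',(q[:,:2]@EX-LAT).round(4),'s',(q[:,:2]@EY).round(4))
f=lambda a:np.array(a)/4.+np.array([190,105])-0.375
S=ray('top',f([(383,128),(412,274)]),0.046);F=ray('top',f([(180,180),(210,312)]),0.049)
for q in(S,F): print('lat',(q[:,:2]@EX-LAT).round(4),'s',(q[:,:2]@EY).round(4))
# change in lower stack / other items: depth diff images
for n in('side',):
    a=np.load('pics/side8.npz');b=np.load('pics/side10.npz')
    x0,y0,x1,y1=360,160,425,230
    A=cv2.Canny(a['p'][y0:y1,x0:x1],60,150);print(cv2.phaseCorrelate(np.float32(a['d'][y0:y1,x0:x1]),np.float32(b['d'][y0:y1,x0:x1])))
z=np.load('pics/top10.npz');print('block heights',dpt('top',[(250,160),(280,165),(265,155),(350,150)],z['d'])[:,2].round(4))
d0=np.load('pics/top0.npz')['d'];d1=z['d'];dd=np.abs(d0-d1)>0.006;dd=cv2.morphologyEx(dd.astype(np.uint8),cv2.MORPH_OPEN,np.ones((3,3)));n,l,st,c=cv2.connectedComponentsWithStats(dd);print(st[1:],c[1:].round(0))
board()
```

```text
lat [-0.0357  0.0334] s [-0.0719 -0.0707]
lat [-0.0318  0.0284] s [0.0198 0.0174]
lat [ 0.0297 -0.0368] s [-0.0709 -0.0682]
lat [ 0.0281 -0.0322] s [0.0209 0.021 ]
((-0.16677680845582188, 0.02390394423261455), 0.8145040976412502)
block heights [0.0465 0.0434 0.0464 0.0339]
[[     2      0    638    400 132736]
 [   635      0      5      7     29]
 [   319    118     57     46   2031]
 [   235    137     58     49   2008]] [[405. 260.]
 [637.   3.]
 [347. 140.]
 [264. 161.]]
lat 0.0003 s -0.361 yawerr 0.0016 z 0.2164
```

```bash
python3 -c "
from h import *
s=status.observe();print(s['time'],abs(s['qvel']).max(),s['contact_force'])
print(robot.hand_in())"
```

```text
19.0 0.003739999005358522 [-0.24687849  0.32369958 -0.66386438]
the job is handed in; nothing more can be done
None
```

The job is handed in at 19 s of the 56 s. The top block lies in the channel against the sprung stop, and the other three are still stacked.

**What I did:**
- I gripped the top block lightly (10–14 N) by its sides and slid it over the gap into the channel, turning it square to the board on the way. Then I let it down about 1 mm and released it.
- I went round behind it and pushed with the two fingertips until the pad met it. I pressed to 9 N at the tool, about 8 N at the pad after sliding friction, with about 4 mm of spring travel.
- I eased off at about 3 mm/s and withdrew.

**Last checks:**
- **Gap to the pad:** from the pad's face to the block's trailing edge measured 90 mm in both views, the block's own length. The gap is therefore 0–0.5 mm, give or take 2 mm.
- **Lie:** the block is flat, and square to the channel within about 0.04 rad. It sits 1–3.5 mm off the centre line; the side view says about 1 mm and the top view about 3.5 mm, both inside the 7 mm allowed.
- **Other blocks:** their corners in the side view moved less than one pixel between the stages I compared.
- **Rest of the desk:** the arm hid part of the top view, so the before/after depth comparison does not cover everything. The things seen in the close crops stood where they had been.
- **Robot:** it was clear of everything and still, with no contact force beyond sensor noise.

**Hitches:** the first move was refused because the rows lacked some keys, and the arm did not move. One depth sample on the finished block read 43 mm against 46 mm for the other two; I did not trace why.

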